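# Put the laundry bottles back on their own drip dishes

## Robot

A 7-joint arm with a two-finger parallel gripper is mounted at the origin on the work surface. World frame = base frame: x ahead of the robot, y to its left, z up, the work surface at z = 0. Lengths are in m, angles in rad, forces in N, time in s.
With the tool pointing down it reaches from about 0.35 to 0.9 m from the base axis. Payload 8.1 kg.
Tool frame: the origin (TCP) lies at the very end of the fingers, on their centre line; the grasp point (between the pads) lies arm.grip_point_offset behind it (arm.grip_point_offset is the distance from the TCP to the grasp point, in m); z points along the fingers, y is the line along which they close (so a half turn about z gives the same grasp; the last joint's range is limited). The gripper opens to 92 mm and grips with 3 to 60 N. Pads are 19 mm wide; open, the fingers measure 130 mm over their backs; the gripper's body (75 mm by 190 mm) begins 47 mm behind the grasp point.
Start: joints at [1.082, 0.434, 0.025, 1.573, -0.012, 1.134, -0.075], TCP at [0.235, -0.579, 0.206] pointing down, gripper open.
Joint ranges: [-2.62, 2.62], [-0.44, 2.09], [-1.27, 1.32], [0.08, 2.57], [-1.32, 4.46], [0.12, 2], [-2.74, 2.74]. Speed limits (rad/s): [2.22, 2.22, 3.01, 3.01, 3.14, 3.14, 3.14].

## Interface

Orientations are given as a rotation vector (axis times angle).
In Python, from cell import arm gives the robot as it stands. The module is installed in compiled form; this text tells all that it offers.
- The arm moves only by the shell command python3 -m creep 'ROWS' [OPENING] [FORCE]. ROWS is JSON, a list of rows, each a list of 6 numbers: the shift along the tool's x, y, z scaled (see below), then the turn, a rotation vector about the tool's x, y, z scaled (see below). A call has 1 to 20 rows; each row shifts and turns the commanded pose from where the row before left it, along the tool's axes as they then stand; what a row does not reach is not made up. The controller multiplies each number of a shift by 0.4 m and each number of a turn by 120 degrees. A row lasts 1/12 s, in which the tool goes at most 41.7 mm and 7.16 degrees, less where a joint would pass 70% of its speed; a pose out of reach is approached as far as the arm can. A call with a number of a shift or a turn outside -1 to 1 is refused whole. A call with a gripper value outside its range is refused whole. OPENING is the closure, from -1 (fully open) to 1 (shut), set as the call begins (- or left out, the last holds). The fingers move at their own pace and stop on an object; FORCE is the grip in N (left out, the last holds). Time passes only in rows, so rows that do not move let the fingers close. It gives the time, the measured TCP pose, the force, the opening and the grip force at its end, in the units of the state.
- arm.observe(): the state, without advancing time (a new reading comes with each control period).
- arm.get_image(name): name is "scene" or "top" or "wrist"; returns a dict with "frame" (400x640x3 uint8, red, green, blue), "intrinsics" (3x3 intrinsics, pixels), "rvec" (rotation vector, rad) and "tvec" (3), from world to camera coordinates, as OpenCV has them; the wrist camera has in their place "mount" (4x4, takes a point from camera to tool coordinates, whose origin is the TCP and whose axes are the flange's). Camera axes: x right, y down, z forward; pixel columns grow to the right and rows downward; lengths in m; the calibration is good to about 2 mm. The wrist camera is an equidistant fisheye: a pixel r from the principal point sees the ray r / f radians off the axis. A picture is of the moment at which its call begins: read the wrist's pose just before it. There is no depth.
- arm.sign_off(): hands the job in; it is judged then, once.
The state is a dict: "clock": time; "joints": joint angles; "dq": joint speeds; "joint_efforts": joint torques, N m; "position": TCP position; "ee_rot": TCP orientation; "force": force on the tool from outside, world axes, zero at the start; "ft_torque": the same for the moment, N m; "width": opening from 0.0 (shut) to 1.0 (fully open); "gripper_force": force on a finger pad.
Only numpy, scipy, OpenCV 4.12 (cv2) and the standard library are available. Lean on these libraries where they do the work, as an engineer would, in place of code of your own. Each camera call takes 0.05 s, during which the arm holds its last target. There are 200 camera calls.

## Task

After the shelf was wiped, the four laundry containers were put back on each other's drip dishes. Change them round until each stands flat inside the dish of its own colour: the frosted glass spray bottle with the white pump in the white dish, the orange bottle in the orange, the blue bottle in the blue, the pink tub in the pink; the empty slot of the green caddy or a bare bit of shelf will hold one meanwhile. Keep them upright, set them down gently, and leave the caddy and the scraper where they are.

Things in the scene. Friction and masses are not known exactly. Their poses are not given: they have to be found in the camera images.
- spray_bottle: frosted glass mist bottle, round, upright, 148 mm high: body diameter 60 mm up to 90 mm, shoulder narrowing to 108 mm, above it a straight white pump of diameter 28 mm from 108 to 148 mm height (grasp it there). Weighs 0.2 to 0.45 kg. Origin: centre of its underside; z up along its axis.
- orange_bottle: orange plastic bottle, round, upright, 144 mm high: body diameter 64 mm up to 88 mm, shoulder narrowing to 108 mm, darker orange ribbed twist cap, screwed tight, of diameter 40 mm from 112 to 144 mm height (grasp it there). Weighs 0.2 to 0.4 kg. Origin: centre of its underside; z up along its axis.
- blue_bottle: blue softener bottle, round, upright, 136 mm high: body diameter 62 mm up to 80 mm, shoulder narrowing to 100 mm, dark blue dosing cap, fixed, of diameter 45 mm from 100 to 136 mm height (grasp it there). Weighs 0.2 to 0.4 kg. Origin: centre of its underside; z up along its axis.
- pink_tub: short pink tub, round, upright, 100 mm high: body diameter 60 mm, fixed ribbed dark pink lid of diameter 60 mm from 74 to 100 mm height (grasp it there). Weighs 0.23 to 0.45 kg. Origin: centre of its underside; z up along its axis.
- dish_white: white silicone drip dish, stuck to the shelf; round, outer diameter 98 mm, inner diameter 88 mm, lip 8 mm high, floor 3 mm thick. Origin: centre of its underside, on the shelf (z = 0); z up. The place of the frosted glass spray bottle.
- dish_orange: orange silicone drip dish, stuck to the shelf; round, outer diameter 98 mm, inner diameter 88 mm, lip 8 mm high, floor 3 mm thick. Origin: centre of its underside, on the shelf (z = 0); z up. The place of the orange bottle.
- dish_blue: blue silicone drip dish, stuck to the shelf; round, outer diameter 98 mm, inner diameter 88 mm, lip 8 mm high, floor 3 mm thick. Origin: centre of its underside, on the shelf (z = 0); z up. The place of the blue bottle.
- dish_pink: pink silicone drip dish, stuck to the shelf; round, outer diameter 98 mm, inner diameter 88 mm, lip 8 mm high, floor 3 mm thick. Origin: centre of its underside, on the shelf (z = 0); z up. The place of the pink tub.
- caddy: loose green plastic caddy, 290 (x) by 210 (y) by 60 mm high, 0.9 kg, floor and walls 3 mm, 3 by 2 slots of 92 by 100 mm. Five hold small stock, none above 60 mm; the one at -x, -y is empty and takes any container upright: its centre is at x -96, y -52 mm in the caddy's frame, its floor 3 mm above the shelf. Origin: centre of the underside; z up. Not to be shifted.
- scraper: small steel scraper with black handle lying flat on the shelf, about 155 mm long (along its x, blade at +x, from -83 to +73 mm), 44 mm wide, 14 mm high. Origin: on the shelf at about its middle; z up. Not to be shifted.
There are look-alikes about, which are no part of the job. There is more than one size of the orange_bottle; the job needs the smaller. What is shaped like the dish_blue but brown is not meant.

How it is judged:
By the outcome, as a careful person would: the job done as asked, in the order asked, and still so for the second after the job is handed in, with the robot touching nothing.
It also fails if it takes over 133 s, if anything falls off the work surface, if the arm or the gripper's body presses on something with over 40 N, if the wrist force passes 120 N, or if a joint passes its speed limit or range.

## Working session

There is one attempt and no reset: what is moved stays moved. The work goes in short steps, Python scripts to look and compute and a shell command to move; the robot and the scene stay as the last step left them, time stands still between calls to the robot, and variables do not carry over. Pictures are saved under pics/ and viewed, at most 14 in all, crops included, and the job is handed in when it is done.

```bash
mkdir -p pics; python3 - <<'E'
from cell import arm
import cv2,numpy as np,pickle
print(arm.observe(), arm.grip_point_offset)
d={}
for n in("scene","top","wrist"):
    g=arm.get_image(n); d[n]=g
    cv2.imwrite(f"pics/{n}0.png",g["frame"][:,:,::-1])
    print({k:np.round(v,4).tolist() for k,v in g.items() if k!="frame"})
pickle.dump(d,open("d0.pkl","wb"))
E
```

```text
{'clock': 0.0, 'joints': array([ 1.08239389,  0.43523374,  0.02497592,  1.57408369, -0.01157145,
        1.13399658, -0.07509378]), 'dq': array([ 0.00033163,  0.00131478,  0.00012431, -0.00272545, -0.00043193,
       -0.00073095,  0.00010266]), 'joint_efforts': array([-1.56919574e-03, -6.67854381e+01,  9.84565057e-01, -3.14460540e+01,
       -6.06676494e-02,  4.31892264e-02,  6.93882362e-05]), 'position': array([ 0.23492084, -0.57859013,  0.20544355]), 'ee_rot': array([-3.08186104e+00, -6.01893658e-01,  7.34333775e-04]), 'force': array([-0.43027201,  0.07339865, -0.67463886]), 'ft_torque': array([ 0.01840688, -0.0198121 ,  0.00856391]), 'gripper_force': 0.0, 'width': 0.9974919218835584} 0.0188
{'intrinsics': [[362.6986, 0.0, 321.4891], [0.0, 362.6986, 203.7036], [0.0, 0.0, 1.0]], 'rvec': [1.7943, 1.7271, -0.6994], 'tvec': [0.0107, -0.3219, 1.2976]}
{'intrinsics': [[415.7471, 0.0, 318.2151], [0.0, 415.7471, 201.4138], [0.0, 0.0, 1.0]], 'rvec': [2.1711, -2.1412, 0.1351], 'tvec': [-0.0454, 0.4806, 0.9745]}
{'intrinsics': [[309.7069, 0.0, 316.2286], [0.0, 309.7069, 205.2201], [0.0, 0.0, 1.0]], 'mount': [[-0.0006, -0.955, -0.2968, 0.0812], [1.0, -0.0005, -0.0006, -0.0019], [0.0004, -0.2968, 0.955, -0.1791], [0.0, 0.0, 0.0, 1.0]]}
```

View pics/scene0.png

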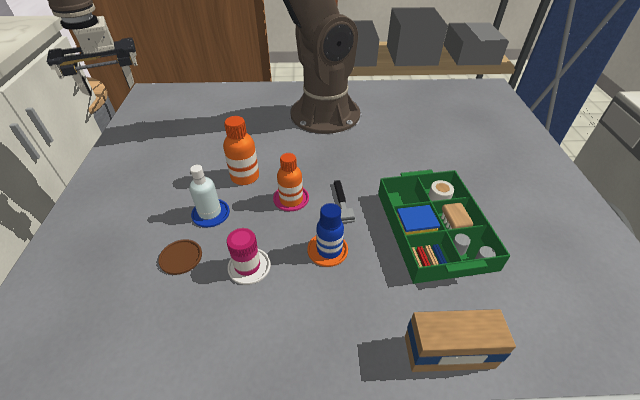

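View pics/top0.png

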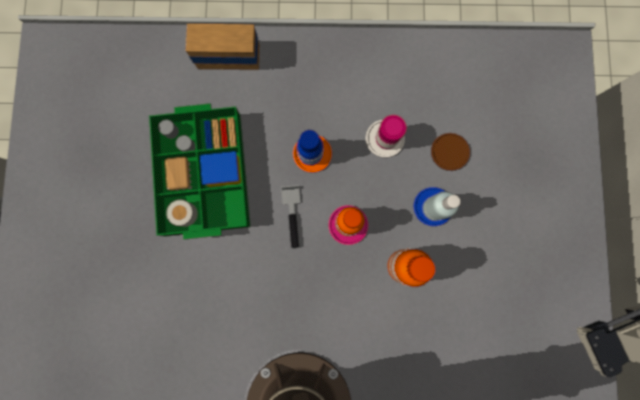

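```bash
cat > h.py <<'E'
import numpy as np,cv2
from scipy.optimize import least_squares
def P(X,g):
    return cv2.projectPoints(np.atleast_2d(np.array(X,float)),g["rvec"],g["tvec"],g["intrinsics"],None)[0][:,0]
def W(uv,z,g):
    R=cv2.Rodrigues(g["rvec"])[0]; t=np.array(g["tvec"]).ravel()
    uv=np.atleast_2d(np.array(uv,float)); r=np.c_[uv,np.ones(len(uv))]@np.linalg.inv(g["intrinsics"]).T@R
    c=-R.T@t; return c+r*((z-c[2])/r[:,2])[:,None]
def fitc(xy,R,x0):
    return least_squares(lambda p:np.hypot(xy[:,0]-p[0],xy[:,1]-p[1])-R,x0,loss='cauchy',f_scale=.0015)
E
python3 - <<'E'
import pickle; from h import *
d=pickle.load(open("d0.pkl","rb"))
# hue,sat seg
seeds={"top":dict(orange=(313,165),white=(370,145),blue=(425,215),pink=(338,232),brown=(451,152)),
 "scene":dict(orange=(320,258),white=(250,275),blue=(205,222),pink=(283,205),brown=(180,257))}
rng=dict(orange=((4,150,120),(14,255,255)),white=((0,0,150),(180,50,255)),blue=((105,150,90),(125,255,255)),pink=((160,120,120),(176,255,255)),brown=((4,100,40),(14,255,140)))
for n in("top","scene"):
    g=d[n]; hsv=cv2.cvtColor(g["frame"],cv2.COLOR_RGB2HSV)
    for k,s in seeds[n].items():
        m=cv2.inRange(hsv,*map(np.array,rng[k])); w=np.zeros_like(m); cv2.circle(w,s,45,255,-1); m&=w
        ct=max(cv2.findContours(m,cv2.RETR_EXTERNAL,cv2.CHAIN_APPROX_NONE)[0],key=cv2.contourArea)
        x=W(cv2.convexHull(ct)[:,0],.008,g)[:,:2]; best=min((fitc(x,.049,W([s],.008,g)[0,:2]+o) for o in np.array([[0,0],[.03,0],[-.03,0],[0,.03],[0,-.03]])),key=lambda r:r.cost)
        print(n,k,hsv[s[1],s[0]],best.x.round(4),round(best.cost*1e6),len(x), P([*best.x,.008],g).round(0))
g=d["top"]; print("corners caddy px->",W([(150,112),(238,106),(247,229),(158,236)],.06,g).round(3).tolist(), "scraper",W([(291,189),(294,246)],.01,g).round(3).tolist())
f=d["top"]["frame"][105:295,280:480,::-1]; cv2.imwrite("pics/topc.png",cv2.resize(f,None,fx=3,fy=3,interpolation=cv2.INTER_CUBIC))
f=d["scene"]["frame"][105:290,150:360,::-1]; cv2.imwrite("pics/scc.png",cv2.resize(f,None,fx=3.2,fy=3.2,interpolation=cv2.INTER_CUBIC))
E
```

```text
top orange [  9 218 152] [ 0.6065 -0.0215] 13 21 [[312. 153.]]
top white [ 20  30 171] [ 0.6482 -0.2036] 6 19 [[385. 138.]]
top blue [111  87 140] [ 0.4775 -0.3235] 16 22 [[434. 206.]]
top pink [172 187 177] [ 0.428  -0.1128] 3 19 [[348. 224.]]
top brown [ 13 212  94] [ 0.6155 -0.3678] 12 25 [[450. 151.]]
scene orange [ 11 208 137] [ 0.6081 -0.0214] 3 20 [[327. 249.]]
scene white [ 30  14 222] [ 0.6481 -0.2028] 5 16 [[249. 265.]]
scene blue [111 204 169] [ 0.4786 -0.3208] 3 19 [[210. 212.]]
scene pink [171 161 119] [ 0.4294 -0.1121] 4 12 [[291. 197.]]
scene brown [ 13 154 109] [ 0.617  -0.3671] 5 24 [[180. 256.]]
corners caddy px-> [[0.689, 0.37, 0.06], [0.707, 0.158, 0.06], [0.41, 0.126, 0.06], [0.391, 0.332, 0.06]] scraper [[0.514, 0.029, 0.01], [0.374, 0.019, 0.01]]
```

View pics/topc.png

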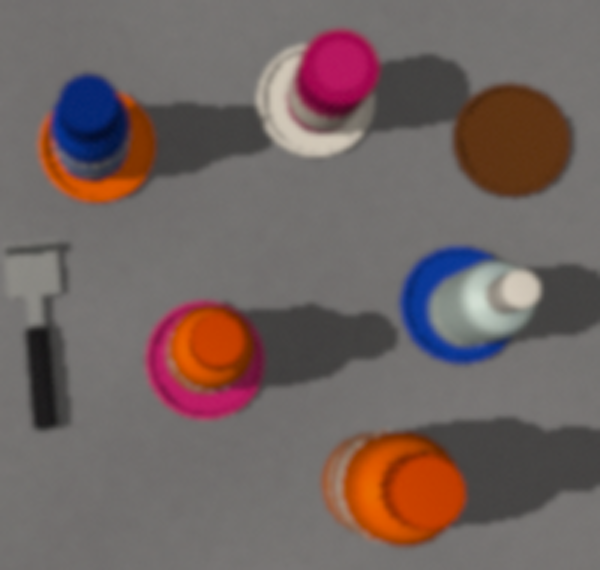

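View pics/scc.png

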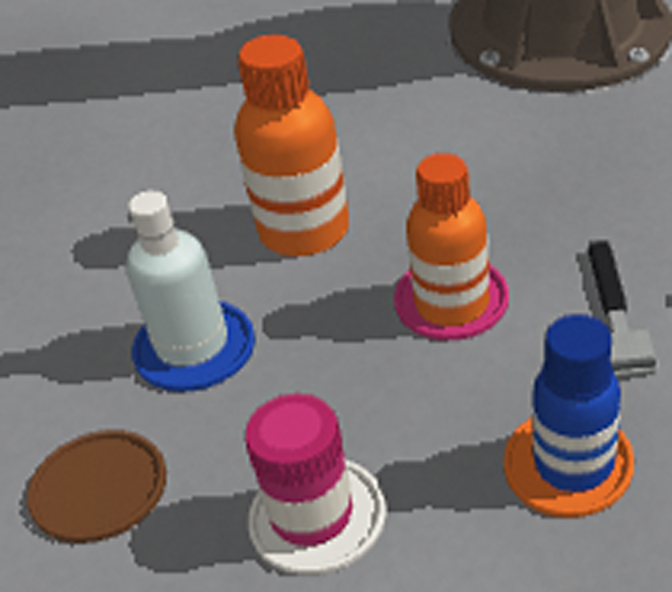

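The top crop shows the caps' tops at about (92,102) blue, (341,70) pink, (219,342) orange and (520,289) white. In the scene crop they are at (579,340), (295,428), (442,172) and (150,203). The four containers form one swap cycle. The brown dish and the big orange bottle are the decoys.

```bash
python3 - <<'E'
import pickle; from h import *
d=pickle.load(open("d0.pkl","rb"))
T=dict(blue=((92,102),(579,340),.136),pink=((341,70),(295,428),.1),orange=((219,342),(442,172),.144),spray=((520,289),(150,203),.148),big=((425,490),(273,57),.2))
for k,(a,b,h) in T.items():
    a=np.array(a)/3+[280,105]-.33; b=np.array(b)/3.2+[150,105]-.33
    f=lambda p:np.r_[P(p,d["top"])[0]-a,P(p,d["scene"])[0]-b]
    r=least_squares(f,[.5,-.1,.15]); print(k,r.x.round(4),r.fun.round(1),W([a],h+.003,d["top"])[0,:2].round(4),W([b],h+.003,d["scene"])[0,:2].round(4))
E
python3 -m creep '[[0,0,-0.04,0,0,0.046],[0,0,-0.06,0,0,0.046],[0,0,-0.06,0,0,0.046],[0,0,-0.04,0,0,0.046],[0,0,0,0,0,0]]' -1 30
```

```text
blue [ 0.6064 -0.0179  0.1377] [-0.8 -0.  -0.8  0. ] [ 0.606  -0.0197] [ 0.6076 -0.0163]
pink [ 0.6446 -0.2074  0.1005] [-0.7  0.1 -0.7 -0. ] [ 0.6439 -0.2087] [ 0.6467 -0.2054]
orange [ 0.4308 -0.1123  0.143 ] [-0.3  0.  -0.3 -0. ] [ 0.4305 -0.1126] [ 0.436  -0.1111]
spray [ 0.4706 -0.3243  0.1516] [-0.3  0.1 -0.4 -0. ] [ 0.4708 -0.3253] [ 0.47   -0.3237]
big [ 0.3301 -0.2472  0.1832] [-0.2  0.  -0.3 -0. ] [ 0.3307 -0.2428] [ 0.361  -0.2392]
clock: 0.57
position: [0.2359, -0.5805, 0.2899]
ee_rot: [3.137, -0.008, 0.004]
force: [0.2, -1.0, 0.5]
width: 0.999
gripper_force: 0.0
```

```bash
python3 -m creep '[[0.03,-0.04,0,0,0,0],[0.05,-0.076,0,0,0,0],[0.05,-0.076,0,0,0,0],[0.05,-0.076,0,0,0,0],[0.05,-0.076,0,0,0,0],[0.05,-0.076,0,0,0,0],[0.05,-0.076,0,0,0,0],[0.05,-0.076,0,0,0,0],[0.05,-0.076,0,0,0,0],[0.05,-0.076,0,0,0,0],[0.05,-0.076,0,0,0,0],[0.05,-0.076,0,0,0,0],[0.05,-0.076,0,0,0,0],[0.05,-0.076,0,0,0,0],[0.05,-0.076,0,0,0,0],[0.05,-0.076,0,0,0,0],[0.05,-0.076,0,0,0,0],[0.05,-0.076,0,0,0,0],[0.046,-0.074,0,0,0,0],[0,0,0,0,0,0]]'
python3 -m creep '[[0,0,0,0,0,0],[0,0,0,0,0,0]]'
```

```text
clock: 2.23
position: [0.6071, -0.0079, 0.2846]
ee_rot: [-3.137, -0.018, 0.001]
force: [0.2, 0.5, 0.0]
width: 0.999
gripper_force: 0.0
clock: 2.4
position: [0.6048, -0.0171, 0.2852]
ee_rot: [3.141, 0.002, -0.003]
force: [0.0, -1.3, -0.0]
width: 1.0
gripper_force: 0.0
```

```bash
python3 -m creep '[[0.004,0.002,0.04,0,0,0],[0,0,0.06,0,0,0],[0,0,0.06,0,0,0],[0,0,0.06,0,0,0],[0,0,0.06,0,0,0],[0,0,0.06,0,0,0],[0,0,0.05,0,0,0],[0,0,0.04,0,0,0],[0,0,0.02,0,0,0],[0,0,0,0,0,0],[0,0,0,0,0,0],[0,0,0,0,0,0]]'
python3 -m creep '[[0,0,0,0,0,0],[0,0,0,0,0,0],[0,0,0,0,0,0],[0,0,0,0,0,0],[0,0,0,0,0,0],[0,0,0,0,0,0],[0,0,0,0,0,0],[0,0,0,0,0,0],[0,0,0,0,0,0],[0,0,0,0,0,0],[0,0,0,0,0,0],[0,0,0,0,0,0]]' 1 25
python3 - <<'E'
from cell import arm; import cv2
cv2.imwrite("pics/g1.png",arm.get_image("scene")["frame"][100:290,150:400,::-1])
E
```

```text
clock: 3.4
position: [0.6077, -0.0179, 0.1075]
ee_rot: [3.141, -0.0, 0.003]
force: [-0.4, 0.3, -0.3]
width: 1.0
gripper_force: 0.0
clock: 4.4
position: [0.607, -0.0173, 0.1062]
ee_rot: [3.142, 0.001, 0.0]
force: [0.7, -0.1, 0.5]
width: 0.477
gripper_force: 25.0
```

View pics/g1.png

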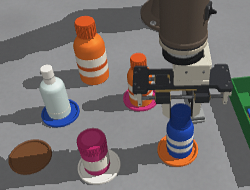

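```bash
python3 -m creep '[[0,0,-0.02,0,0,0],[0,0,-0.04,0,0,0],[0,0,-0.04,0,0,0],[0.01,0.004,-0.02,0,0,0],[0.03,0.011,0,0,0,0],[0.05,0.018,0,0,0,0],[0.05,0.018,0,0,0,0],[0.05,0.018,0,0,0,0],[0.05,0.018,0,0,0,0],[0.05,0.018,0,0,0,0],[0.05,0.018,0,0,0,0],[0.05,0.018,0,0,0,0],[0.03,0.011,0,0,0,0],[0.012,0.004,0,0,0,0],[0,0,0,0,0,0],[0,0,0,0,0,0],[0,0,0,0,0,0]]'
```

```text
clock: 5.87
position: [0.779, -0.0791, 0.1542]
ee_rot: [-3.141, -0.001, 0.001]
force: [-1.3, 0.1, -3.0]
width: 0.479
gripper_force: 25.0
```

```bash
python3 -m creep '[[0,0,0.02,0,0,0],[0,0,0.03,0,0,0],[0,0,0.03,0,0,0],[0,0,0.02,0,0,0],[0,0,0.01,0,0,0],[0,0,0.006,0,0,0],[0,0,0.004,0,0,0],[0,0,0.003,0,0,0],[0,0,0,0,0,0],[0,0,0,0,0,0],[0,0,0,0,0,0]]'
```

```text
clock: 6.78
position: [0.7801, -0.0797, 0.1055]
ee_rot: [3.142, 0.001, 0.001]
force: [0.2, 0.5, -2.8]
width: 0.478
gripper_force: 25.0
```

```bash
python3 -m creep '[[0,0,0.003,0,0,0],[0,0,0.003,0,0,0],[0,0,0,0,0,0],[0,0,0,0,0,0]]'; python3 -m creep '[[0,0,0.002,0,0,0],[0,0,0.001,0,0,0],[0,0,0,0,0,0],[0,0,0,0,0,0]]'
```

```text
clock: 7.12
position: [0.7803, -0.0797, 0.1033]
ee_rot: [3.142, 0.0, 0.002]
force: [0.9, -0.4, 1.5]
width: 0.478
gripper_force: 25.0
clock: 7.45
position: [0.7806, -0.0797, 0.1033]
ee_rot: [3.141, 0.0, 0.004]
force: [-1.4, 0.1, 7.5]
width: 0.478
gripper_force: 25.0
```

```bash
python3 -m creep '[[0,0,0,0,0,0],[0,0,0,0,0,0],[0,0,0,0,0,0],[0,0,0,0,0,0],[0,0,0,0,0,0],[0,0,0,0,0,0],[0,0,0,0,0,0],[0,0,0,0,0,0]]' -1
python3 -m creep '[[0,0,-0.02,0,0,0],[0,0,-0.05,0,0,0],[0,0,-0.06,0,0,0],[0,0,-0.06,0,0,0],[0,0,-0.027,0,0,0],[-0.04,0.004,0,0,0,0],[-0.08,0.0075,0,0,0,0],[-0.08,0.0075,0,0,0,0],[-0.08,0.0075,0,0,0,0],[-0.08,0.0075,0,0,0,0],[-0.08,0.0075,0,0,0,0],[-0.08,0.0075,0,0,0,0],[-0.08,0.0075,0,0,0,0],[-0.08,0.0075,0,0,0,0],[-0.08,0.0075,0,0,0,0],[-0.08,0.0075,0,0,0,0],[-0.035,0.0025,0,0,0,0],[0,0,0,0,0,0],[0,0,0,0,0,0],[0,0,0,0,0,0]]'
```

```text
clock: 8.12
position: [0.7798, -0.0797, 0.1013]
ee_rot: [3.142, 0.001, -0.0]
force: [-0.5, 1.0, -0.8]
width: 0.984
gripper_force: 0.0
clock: 9.78
position: [0.431, -0.1123, 0.1886]
ee_rot: [3.141, 0.001, 0.002]
force: [0.5, 0.8, 0.6]
width: 1.001
gripper_force: 0.0
```

```bash
python3 -m creep '[[0,0,0.03,0,0,0],[0,0,0.04,0,0,0],[0,0,0.04,0,0,0],[0,0,0.04,0,0,0],[0,0,0.026,0,0,0],[0,0,0.01,0,0,0],[0,0,0,0,0,0],[0,0,0,0,0,0]]'
python3 -m creep '[[0,0,0,0,0,0],[0,0,0,0,0,0],[0,0,0,0,0,0],[0,0,0,0,0,0],[0,0,0,0,0,0],[0,0,0,0,0,0],[0,0,0,0,0,0],[0,0,0,0,0,0],[0,0,0,0,0,0],[0,0,0,0,0,0],[0,0,0,0,0,0]]' 1 25
```

```text
clock: 10.45
position: [0.4306, -0.1122, 0.114]
ee_rot: [-3.141, -0.001, -0.0]
force: [0.4, 0.4, 0.6]
width: 0.998
gripper_force: 0.0
clock: 11.37
position: [0.4298, -0.1124, 0.1138]
ee_rot: [3.142, 0.001, -0.0]
force: [0.7, 0.2, 1.4]
width: 0.406
gripper_force: 25.0
```

```bash
python3 -m creep '[[0,0,-0.02,0,0,0],[0,0,-0.04,0,0,0],[0,0,-0.04,0,0,0],[0.012,-0.006,-0.025,0,0,0],[0.03,-0.016,0,0,0,0],[0.05,-0.026,0,0,0,0],[0.05,-0.026,0,0,0,0],[0.05,-0.026,0,0,0,0],[0.05,-0.026,0,0,0,0],[0.05,-0.026,0,0,0,0],[0.05,-0.026,0,0,0,0],[0.05,-0.026,0,0,0,0],[0.03,-0.015,0,0,0,0],[0.02,-0.008,0,0,0,0],[0,0,0,0,0,0],[0,0,0,0,0,0],[0,0,0,0,0,0]]'
python3 - <<'E'
from cell import arm; import cv2
f=arm.get_image("scene")["frame"][80:300,150:410,::-1]
cv2.imwrite("pics/g2.png",cv2.resize(f,None,fx=2,fy=2))
E
```

```text
clock: 12.78
position: [0.6057, -0.0222, 0.1634]
ee_rot: [3.141, -0.0, -0.002]
force: [0.3, -0.1, -1.4]
width: 0.406
gripper_force: 25.0
```

View pics/g2.png

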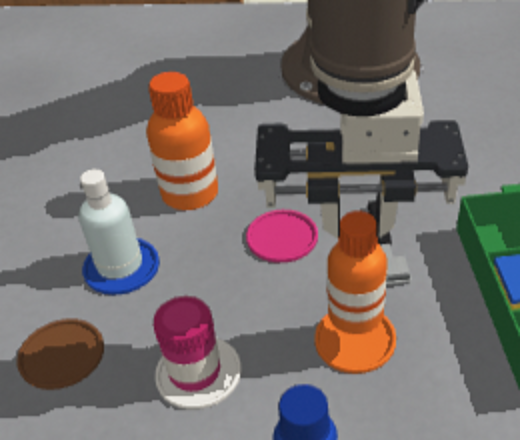

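The orange bottle hangs upright over the orange dish (crop around 355,330). The pink dish is free and the blue bottle is standing where I parked it.

```bash
python3 -m creep '[[0.003,0,0.02,0,0,0],[0,0,0.03,0,0,0],[0,0,0.03,0,0,0],[0,0,0.02,0,0,0],[0,0,0.01,0,0,0],[0,0,0.005,0,0,0],[0,0,0.003,0,0,0],[0,0,0,0,0,0],[0,0,0,0,0,0],[0,0,0,0,0,0]]'
python3 -m creep '[[0,0,0.002,0,0,0],[0,0,0.002,0,0,0],[0,0,0,0,0,0],[0,0,0,0,0,0]]'
```

```text
clock: 13.67
position: [0.6081, -0.0215, 0.1171]
ee_rot: [-3.142, -0.0, -0.001]
force: [0.4, -0.5, -1.7]
width: 0.404
gripper_force: 25.0
clock: 14.0
position: [0.6078, -0.0216, 0.115]
ee_rot: [3.142, 0.001, -0.0]
force: [0.4, -0.2, -1.4]
width: 0.408
gripper_force: 25.0
```

```bash
python3 -m creep '[[0,0,0.002,0,0,0],[0,0,0.001,0,0,0],[0,0,0,0,0,0],[0,0,0,0,0,0]]';python3 -m creep '[[0,0,0.002,0,0,0],[0,0,0,0,0,0],[0,0,0,0,0,0]]'
```

```text
clock: 14.33
position: [0.6079, -0.0216, 0.1139]
ee_rot: [3.142, 0.001, 0.0]
force: [0.3, 0.6, -0.6]
width: 0.405
gripper_force: 25.0
clock: 14.58
position: [0.6084, -0.0215, 0.1139]
ee_rot: [3.142, 0.001, 0.002]
force: [-2.2, 0.9, 5.9]
width: 0.405
gripper_force: 25.0
```

```bash
python3 -m creep '[[0,0,0,0,0,0],[0,0,0,0,0,0],[0,0,0,0,0,0],[0,0,0,0,0,0],[0,0,0,0,0,0],[0,0,0,0,0,0],[0,0,0,0,0,0],[0,0,0,0,0,0],[0,0,0,0,0,0]]' -1
python3 -m creep '[[0,0,-0.02,0,0,0],[0,0,-0.05,0,0,0],[0,0,-0.06,0,0,0],[0,0,-0.06,0,0,0],[0.005,0.025,0,0,0,0],[0.012,0.06,0,0,0,0],[0.012,0.06,0,0,0,0],[0.012,0.06,0,0,0,0],[0.012,0.06,0,0,0,0],[0.012,0.06,0,0,0,0],[0.012,0.06,0,0,0,0],[0.01,0.055,0,0,0,0],[0.004,0.025,0,0,0,0],[0,0,0,0,0,0],[0,0,0,0,0,0]]'
```

```text
clock: 15.33
position: [0.6077, -0.0216, 0.113]
ee_rot: [3.142, 0.001, -0.0]
force: [-0.2, 0.4, -1.6]
width: 0.981
gripper_force: 0.0
clock: 16.58
position: [0.6441, -0.2069, 0.1889]
ee_rot: [-3.141, 0.0, 0.0]
force: [0.6, 0.1, -0.7]
width: 0.999
gripper_force: 0.0
```

```bash
python3 - <<'E'
from cell import arm; import cv2
o=arm.observe(); g=arm.get_image("wrist"); print(o["position"])
cv2.imwrite("pics/w1.png",g["frame"][:,:,::-1])
E
```

```text
[ 0.64411999 -0.20687093  0.18894828]
```

View pics/w1.png

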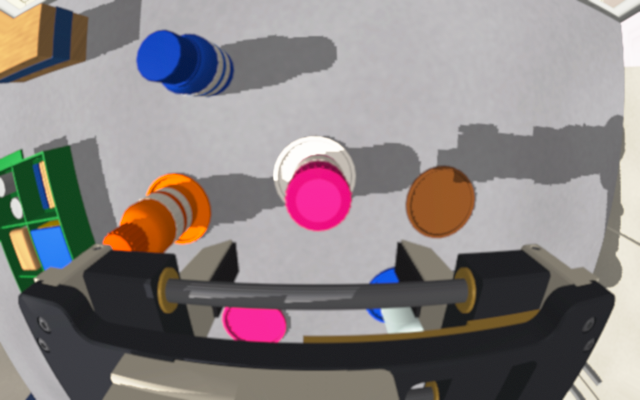

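The tub's lid, at (318,197), is centred between the fingers. The orange bottle stands in its dish at (175,215), so I'm going down.

```bash
python3 -m creep '[[0,0,0.03,0,0,0],[0,0,0.05,0,0,0],[0,0,0.05,0,0,0],[0,0,0.05,0,0,0],[0,0,0.05,0,0,0],[0,0,0.035,0,0,0],[0,0,0.02,0,0,0],[0,0,0,0,0,0],[0,0,0,0,0,0]]'
python3 -m creep '[[0,0,0,0,0,0],[0,0,0,0,0,0],[0,0,0,0,0,0],[0,0,0,0,0,0],[0,0,0,0,0,0],[0,0,0,0,0,0],[0,0,0,0,0,0],[0,0,0,0,0,0],[0,0,0,0,0,0],[0,0,0,0,0,0]]' 1 25
```

```text
clock: 17.38
position: [0.6443, -0.2065, 0.0749]
ee_rot: [-3.141, -0.002, 0.001]
force: [-0.8, -0.0, 0.9]
width: 1.001
gripper_force: 0.0
clock: 18.22
position: [0.6445, -0.2078, 0.0753]
ee_rot: [3.141, 0.0, 0.001]
force: [-0.6, -0.9, 4.4]
width: 0.645
gripper_force: 25.0
```

```bash
python3 -m creep '[[0,0,-0.02,0,0,0],[0,0,-0.04,0,0,0],[0,0,-0.04,0,0,0],[-0.015,-0.006,-0.025,0,0,0],[-0.04,-0.018,0,0,0,0],[-0.06,-0.026,0,0,0,0],[-0.06,-0.026,0,0,0,0],[-0.06,-0.026,0,0,0,0],[-0.06,-0.026,0,0,0,0],[-0.06,-0.026,0,0,0,0],[-0.06,-0.026,0,0,0,0],[-0.06,-0.026,0,0,0,0],[-0.04,-0.018,0,0,0,0],[-0.025,-0.013,0,0,0,0],[0,0,0,0,0,0],[0,0,0,0,0,0],[0,0,0,0,0,0]]'
python3 -m creep '[[0,0,0.02,0,0,0],[0,0,0.03,0,0,0],[0,0,0.03,0,0,0],[0,0,0.02,0,0,0],[0,0,0.01,0,0,0],[0,0,0.005,0,0,0],[0,0,0.002,0,0,0],[0,0,0,0,0,0],[0,0,0,0,0,0],[0,0,0,0,0,0]]'
```

```text
clock: 19.63
position: [0.4294, -0.1132, 0.1253]
ee_rot: [3.141, 0.0, 0.002]
force: [1.1, -0.2, -2.6]
width: 0.641
gripper_force: 25.0
clock: 20.47
position: [0.4286, -0.1129, 0.0787]
ee_rot: [3.141, 0.0, 0.001]
force: [0.6, -0.2, -2.1]
width: 0.643
gripper_force: 25.0
```

```bash
python3 -m creep '[[0,0,0.004,0,0,0],[0,0,0.003,0,0,0],[0,0,0,0,0,0],[0,0,0,0,0,0]]';python3 -m creep '[[0,0,0.002,0,0,0],[0,0,0.001,0,0,0],[0,0,0,0,0,0],[0,0,0,0,0,0]]'
```

```text
clock: 20.8
position: [0.4282, -0.1128, 0.0754]
ee_rot: [3.142, 0.0, -0.0]
force: [0.4, 0.4, -2.4]
width: 0.64
gripper_force: 25.0
clock: 21.13
position: [0.429, -0.113, 0.0752]
ee_rot: [3.141, 0.0, 0.003]
force: [-2.7, -0.9, 10.9]
width: 0.642
gripper_force: 25.0
```

```bash
python3 -m creep '[[0,0,0,0,0,0],[0,0,0,0,0,0],[0,0,0,0,0,0],[0,0,0,0,0,0],[0,0,0,0,0,0],[0,0,0,0,0,0],[0,0,0,0,0,0],[0,0,0,0,0,0]]' -1
python3 -m creep '[[0,0,-0.02,0,0,0],[0,0,-0.05,0,0,0],[0,0,-0.07,0,0,0],[0,0,-0.07,0,0,0],[0,0,-0.07,0,0,0],[0,0,-0.04,0,0,0],[0.005,0.03,0,0,0,0],[0.012,0.06,0,0,0,0],[0.012,0.06,0,0,0,0],[0.012,0.06,0,0,0,0],[0.012,0.06,0,0,0,0],[0.012,0.06,0,0,0,0],[0.012,0.06,0,0,0,0],[0.012,0.06,0,0,0,0],[0.01,0.05,0,0,0,0],[0.006,0.029,0,0,0,0],[0,0,0,0,0,0],[0,0,0,0,0,0],[0,0,0,0,0,0]]'
```

```text
clock: 21.8
position: [0.4282, -0.1128, 0.0742]
ee_rot: [3.142, 0.001, -0.0]
force: [0.9, 0.3, 0.4]
width: 0.998
gripper_force: 0.0
clock: 23.38
position: [0.4703, -0.3229, 0.2023]
ee_rot: [-3.141, -0.003, 0.0]
force: [-0.6, 0.4, 0.3]
width: 1.0
gripper_force: 0.0
```

```bash
python3 -m creep '[[0,0.003,0.03,0,0,0],[0,0,0.05,0,0,0],[0,0,0.05,0,0,0],[0,0,0.05,0,0,0],[0,0,0.027,0,0,0],[0,0,0.015,0,0,0],[0,0,0,0,0,0],[0,0,0,0,0,0]]'
python3 -m creep '[[0,0,0,0,0,0],[0,0,0,0,0,0],[0,0,0,0,0,0],[0,0,0,0,0,0],[0,0,0,0,0,0],[0,0,0,0,0,0],[0,0,0,0,0,0],[0,0,0,0,0,0],[0,0,0,0,0,0],[0,0,0,0,0,0],[0,0,0,0,0,0],[0,0,0,0,0,0],[0,0,0,0,0,0]]' 1 25
```

```text
clock: 24.05
position: [0.4708, -0.3253, 0.1141]
ee_rot: [3.141, 0.002, 0.001]
force: [0.3, 0.2, 0.0]
width: 0.999
gripper_force: 0.0
clock: 25.13
position: [0.4703, -0.3257, 0.1134]
ee_rot: [3.141, 0.001, -0.0]
force: [0.4, -1.1, -0.1]
width: 0.294
gripper_force: 25.0
```

```bash
python3 -m creep '[[0,0,-0.02,0,0,0],[0,0,-0.04,0,0,0],[0,0,-0.04,0,0,0],[0.012,-0.008,-0.025,0,0,0],[0.03,-0.021,0,0,0,0],[0.05,-0.035,0,0,0,0],[0.05,-0.035,0,0,0,0],[0.05,-0.035,0,0,0,0],[0.05,-0.035,0,0,0,0],[0.05,-0.035,0,0,0,0],[0.05,-0.035,0,0,0,0],[0.05,-0.035,0,0,0,0],[0.032,-0.021,0,0,0,0],[0.02,-0.012,0,0,0,0],[0,0,0,0,0,0],[0,0,0,0,0,0],[0,0,0,0,0,0]]'
python3 -m creep '[[0,0,0.02,0,0,0],[0,0,0.03,0,0,0],[0,0,0.03,0,0,0],[0,0,0.02,0,0,0],[0,0,0.01,0,0,0],[0,0,0.005,0,0,0],[0,0,0.003,0,0,0],[0,0,0,0,0,0],[0,0,0,0,0,0],[0,0,0,0,0,0]]'
```

```text
clock: 26.55
position: [0.6468, -0.2038, 0.163]
ee_rot: [3.141, -0.001, -0.002]
force: [0.3, -0.6, -3.1]
width: 0.298
gripper_force: 25.0
clock: 27.38
position: [0.6482, -0.2028, 0.1168]
ee_rot: [3.141, 0.001, 0.001]
force: [-0.4, -0.3, -2.4]
width: 0.298
gripper_force: 25.0
```

```bash
python3 -m creep '[[0,0,0.003,0,0,0],[0,0,0.003,0,0,0],[0,0,0,0,0,0],[0,0,0,0,0,0]]';python3 -m creep '[[0,0,0.002,0,0,0],[0,0,0.001,0,0,0],[0,0,0,0,0,0],[0,0,0,0,0,0]]'
```

```text
clock: 27.72
position: [0.6477, -0.2027, 0.1138]
ee_rot: [3.142, 0.001, -0.0]
force: [-0.3, 0.7, -3.1]
width: 0.297
gripper_force: 25.0
clock: 28.05
position: [0.6483, -0.2029, 0.1134]
ee_rot: [3.141, 0.0, 0.002]
force: [-1.7, -0.7, 5.1]
width: 0.298
gripper_force: 25.0
```

```bash
python3 -m creep '[[0,0,0,0,0,0],[0,0,0,0,0,0],[0,0,0,0,0,0],[0,0,0,0,0,0],[0,0,0,0,0,0],[0,0,0,0,0,0],[0,0,0,0,0,0],[0,0,0,0,0,0],[0,0,0,0,0,0],[0,0,0,0,0,0]]' -1
python3 -m creep '[[0,0,-0.02,0,0,0],[0,0,-0.05,0,0,0],[0,0,-0.06,0,0,0],[0,0,-0.06,0,0,0],[0,0,-0.01,0,0,0],[0.02,-0.018,0,0,0,0],[0.045,-0.042,0,0,0,0],[0.045,-0.042,0,0,0,0],[0.045,-0.042,0,0,0,0],[0.045,-0.042,0,0,0,0],[0.045,-0.042,0,0,0,0],[0.045,-0.042,0,0,0,0],[0.03,-0.028,0,0,0,0],[0.01,-0.011,0,0,0,0],[0,0,0,0,0,0],[0,0,0,0,0,0],[0,0,0,0,0,0]]'
```

```text
clock: 28.88
position: [0.6479, -0.2027, 0.1126]
ee_rot: [3.142, 0.001, 0.0]
force: [0.3, 0.3, 0.2]
width: 0.968
gripper_force: 0.0
clock: 30.3
position: [0.779, -0.0808, 0.1924]
ee_rot: [3.14, -0.002, -0.001]
force: [-0.5, -0.0, -0.3]
width: 0.998
gripper_force: 0.0
```

Descend .089 m → .222.

```bash
python3 -m creep '[[0.002,-0.002,0.03,0,0,0],[0,0,0.05,0,0,0],[0,0,0.05,0,0,0],[0,0,0.05,0,0,0],[0,0,0.027,0,0,0],[0,0,0.014,0,0,0],[0,0,0,0,0,0],[0,0,0,0,0,0]]'
python3 -m creep '[[0,0,0,0,0,0],[0,0,0,0,0,0],[0,0,0,0,0,0],[0,0,0,0,0,0],[0,0,0,0,0,0],[0,0,0,0,0,0],[0,0,0,0,0,0],[0,0,0,0,0,0],[0,0,0,0,0,0],[0,0,0,0,0,0],[0,0,0,0,0,0]]' 1 25
```

```text
clock: 30.97
position: [0.7809, -0.0787, 0.1049]
ee_rot: [3.141, -0.0, 0.001]
force: [-0.1, 0.4, 0.4]
width: 1.0
gripper_force: 0.0
clock: 31.88
position: [0.7806, -0.0785, 0.1043]
ee_rot: [3.141, 0.0, 0.0]
force: [-0.3, -1.2, -0.0]
width: 0.482
gripper_force: 25.0
```

```bash
python3 -m creep '[[0,0,-0.02,0,0,0],[0,0,-0.04,0,0,0],[0,0,-0.06,0,0,0],[0,0,-0.06,0,0,0],[0,0,-0.06,0,0,0],[0,0,-0.06,0,0,0],[0,0,-0.06,0,0,0],[0,0,-0.06,0,0,0],[0,0,-0.05,0,0,0],[0,0,-0.03,0,0,0],[0,0,0,0,0,0],[0,0,0,0,0,0]]'
python3 -m creep '[[-0.02,0.016,0,0,0,0],[-0.04,0.032,0,0,0,0],[-0.06,0.048,0,0,0,0],[-0.06,0.048,0,0,0,0],[-0.06,0.048,0,0,0,0],[-0.06,0.048,0,0,0,0],[-0.06,0.048,0,0,0,0],[-0.06,0.048,0,0,0,0],[-0.06,0.048,0,0,0,0],[-0.06,0.048,0,0,0,0],[-0.06,0.048,0,0,0,0],[-0.06,0.048,0,0,0,0],[-0.06,0.048,0,0,0,0],[-0.05,0.045,0,0,0,0],[-0.03,0.024,0,0,0,0],[-0.016,0.012,0,0,0,0],[0,0,0,0,0,0],[0,0,0,0,0,0],[0,0,0,0,0,0]]'
```

```text
clock: 32.88
position: [0.7807, -0.078, 0.3045]
ee_rot: [-3.141, -0.001, -0.001]
force: [-0.8, -0.5, -3.4]
width: 0.474
gripper_force: 25.0
clock: 34.47
position: [0.4555, -0.3396, 0.3038]
ee_rot: [-3.14, -0.004, -0.0]
force: [1.3, 0.8, -3.8]
width: 0.479
gripper_force: 25.0
```

```bash
python3 -m creep '[[0.02,-0.015,0,0,0,0],[0.024,-0.019,0,0,0,0],[0.012,-0.01,0.02,0,0,0],[0,0,0.04,0,0,0],[0,0,0.06,0,0,0],[0,0,0.06,0,0,0],[0,0,0.06,0,0,0],[0,0,0.06,0,0,0],[0,0,0.06,0,0,0],[0,0,0.04,0,0,0],[0,0,0.03,0,0,0],[0,0,0.02,0,0,0],[0,0,0.015,0,0,0],[0,0,0.01,0,0,0],[0,0,0,0,0,0],[0,0,0,0,0,0],[0,0,0,0,0,0]]'
```

```text
clock: 35.88
position: [0.4772, -0.3238, 0.115]
ee_rot: [3.141, 0.001, 0.002]
force: [0.6, -0.3, -3.5]
width: 0.483
gripper_force: 25.0
```

```bash
python3 -m creep '[[0.002,-0.003,0.006,0,0,0],[0,0,0.006,0,0,0],[0,0,0.004,0,0,0],[0,0,0,0,0,0],[0,0,0,0,0,0]]';python3 -m creep '[[0,0,0.003,0,0,0],[0,0,0.001,0,0,0],[0,0,0,0,0,0],[0,0,0,0,0,0]]'
```

```text
clock: 36.3
position: [0.4774, -0.3224, 0.1077]
ee_rot: [-3.141, -0.0, 0.0]
force: [-0.0, -0.1, -2.4]
width: 0.477
gripper_force: 25.0
clock: 36.63
position: [0.478, -0.3228, 0.107]
ee_rot: [3.141, 0.0, 0.002]
force: [-1.0, -0.3, 6.1]
width: 0.48
gripper_force: 25.0
```

Contact. I'll release, rise and move clear.

```bash
python3 -m creep '[[0,0,0,0,0,0],[0,0,0,0,0,0],[0,0,0,0,0,0],[0,0,0,0,0,0],[0,0,0,0,0,0],[0,0,0,0,0,0],[0,0,0,0,0,0],[0,0,0,0,0,0]]' -1
python3 -m creep '[[0,0,-0.02,0,0,0],[0,0,-0.05,0,0,0],[0,0,-0.06,0,0,0],[0,0,-0.06,0,0,0],[0,0,-0.06,0,0,0],[0,0,-0.06,0,0,0],[-0.02,0.04,0,0,0,0],[-0.03,0.07,0,0,0,0],[-0.03,0.07,0,0,0,0],[-0.03,0.07,0,0,0,0],[-0.03,0.07,0,0,0,0],[-0.03,0.07,0,0,0,0],[-0.03,0.07,0,0,0,0],[-0.03,0.07,0,0,0,0],[-0.02,0.04,0,0,0,0],[0,0,0,0,0,0],[0,0,0,0,0,0],[0,0,0,0,0,0]]'
python3 - <<'E'
from cell import arm; import cv2
for n in("scene","top"): cv2.imwrite(f"pics/{n}9.png",arm.get_image(n)["frame"][:,:,::-1])
E
```

```text
clock: 37.3
position: [0.4774, -0.3224, 0.1062]
ee_rot: [-3.142, -0.001, 0.0]
force: [0.5, -0.5, 0.3]
width: 0.986
gripper_force: 0.0
clock: 38.8
position: [0.3784, -0.5494, 0.2305]
ee_rot: [-3.141, -0.002, -0.001]
force: [0.6, 0.9, 0.1]
width: 0.998
gripper_force: 0.0
```

View pics/scene9.png

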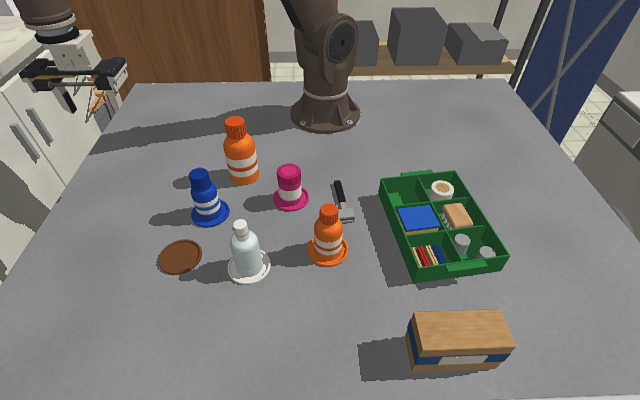

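View pics/top9.png

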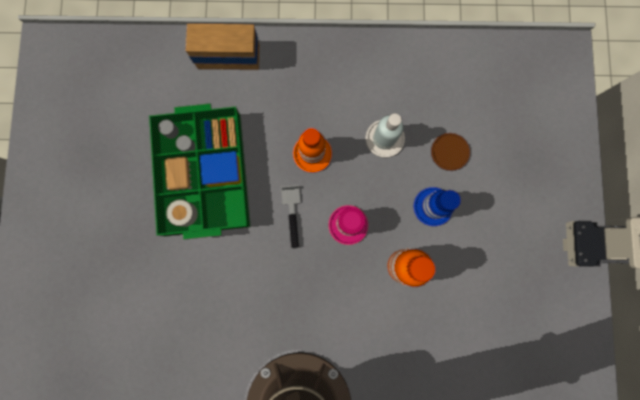

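Each container stands upright in the middle of its own dish: spray (249,265), orange (327,250), blue (210,212) and pink (291,197) in the scene view. The caddy and scraper are where they were.

```bash
python3 -c "
from cell import arm
print(arm.sign_off())"
```

```text
the job is handed in; nothing more can be done
None
```

The job is handed in: in the final pictures all four containers stand upright in the dishes of their own colours, the caddy and scraper look unmoved, and the arm finished at about 39 s of the 133 s allowed.

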